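# Find the radius leaf that fits the forming bar and leave it seated

## Task

Find out which of the three brass radius leaves fits the rounded ridge of the forming bar in the steel holder: set a leaf square across the ridge at its middle, press it down gently (about 5 to 15 N, never over 25 N) and let go - the right one goes fully home and stays level, a wrong one stands high or rocks over to one side. Finish with the right leaf seated on the bar in the holder and the other two standing on their wooden board, within its edges, and do not disturb the hammer, the bur stand or the dish.

Things in the scene. Friction and masses are not known exactly. Their poses are not given: they have to be found in the camera images.
- holder: Dark steel tray fixed to the bench, 96 x 102 mm, rim 32 mm high, floor 20 mm. Origin: centre of its underside. One loose steel forming bar (0.5 kg, 70 mm long along the holder's x, foot 76 mm wide) sits in it on a firm rubber pad (gives 1 mm per 8 N), with 1 mm play all round: gauge only this bar. Two other bars stand on a wooden rack 110 to 280 mm from it on its +x side.
- bar_ridge (a point): A point 10 mm below the crown, inside the bar in the holder. The bar's top is a ridge along the holder's x: a convex arc of radius 6, 14 or 22 mm (which of these is not told and changes from start to start), running into flanks that slope 55 degrees from level, down to 35 mm below the crown, where the foot begins.
- crown (a point): Top of that ridge at mid-length, 75 mm above the bench for every bar; x along the ridge, z up. The fitting leaf has its apex here (within 1 mm) and cannot tilt. A leaf too small by one size stops about 6 mm higher (two: 12 mm) and stands level. A leaf too large touches at this height with its apex only and, let go, rocks over by 4 degrees or more to its pin side.
- leaf_a: Radius leaf A, about 140 g: upright brass plate 76 mm wide (y), 16 mm thick (x), 39 mm tall, on two feet with an arched notch of radius 6 mm between them. Square steel stem 14 x 14 mm on the middle of its top edge, 39 to 79 mm above the origin: grip it there. A 30 mm steel pin through the plate 30 mm to the +y side makes that side heavier. Origin: midway between the feet, underside.
- leaf_a_apex (a point): Top of leaf A's notch, 27 mm above its feet: a concave arc of radius 6 mm that runs into straight flanks sloping 55 degrees from level, 44 mm wide at the mouth. It fits either way round.
- leaf_b: Radius leaf B, about 140 g: upright brass plate 76 mm wide (y), 16 mm thick (x), 39 mm tall, on two feet with an arched notch of radius 14 mm between them. Square steel stem 14 x 14 mm on the middle of its top edge, 39 to 79 mm above the origin: grip it there. A 30 mm steel pin through the plate 30 mm to the +y side makes that side heavier. Origin: midway between the feet, underside.
- leaf_b_apex (a point): Top of leaf B's notch, 27 mm above its feet: a concave arc of radius 14 mm that runs into straight flanks sloping 55 degrees from level, 52 mm wide at the mouth. It fits either way round.
- leaf_c: Radius leaf C, about 140 g: upright brass plate 76 mm wide (y), 16 mm thick (x), 39 mm tall, on two feet with an arched notch of radius 22 mm between them. Square steel stem 14 x 14 mm on the middle of its top edge, 39 to 79 mm above the origin: grip it there. A 30 mm steel pin through the plate 30 mm to the +y side makes that side heavier. Origin: midway between the feet, underside.
- leaf_c_apex (a point): Top of leaf C's notch, 27 mm above its feet: a concave arc of radius 22 mm that runs into straight flanks sloping 55 degrees from level, 61 mm wide at the mouth. It fits either way round.
- board: Wooden board 215 x 115 mm, 10 mm thick, fixed to the bench. The leaves stand on it in one row along its x, about 64 mm apart, in an order that changes, all with their thickness roughly along the board's x. Origin: centre of its underside.
- hammer: Small bench hammer lying to the side. Leave alone.
- bur_stand: White plastic block 50 x 80 x 35 mm with steel burs standing in it. Leave alone.
- dish: White ceramic dish, 90 mm across, 30 mm tall. Leave alone.
Mind the look-alikes: they are no part of the job. Leave any green or purple look-alike of the leaf_b alone. What is shaped like the leaf_a but green is not meant.

How it is judged:
On the way:
1. a leaf is held level on the ridge in the holder, its apex down at the crown, and pressed with at least 4 N (contact force between holder and anything else above 10.305 N and ((x of leaf_a_apex in the frame of crown between -0.02 and 0.02 m and y of leaf_a_apex in the frame of crown between -0.004 and 0.004 m and z of leaf_a_apex in the frame of crown between -0.006 and 0.002 m and angle between leaf_a's own z axis and vertical below 0.06 rad and angle between the x axis of leaf_a and the x axis of holder, either way round below 0.12 rad) or (x of leaf_b_apex in the frame of crown between -0.02 and 0.02 m and y of leaf_b_apex in the frame of crown between -0.004 and 0.004 m and z of leaf_b_apex in the frame of crown between -0.006 and 0.002 m and angle between leaf_b's own z axis and vertical below 0.06 rad and angle between the x axis of leaf_b and the x axis of holder, either way round below 0.12 rad) or (x of leaf_c_apex in the frame of crown between -0.02 and 0.02 m and y of leaf_c_apex in the frame of crown between -0.004 and 0.004 m and z of leaf_c_apex in the frame of crown between -0.006 and 0.002 m and angle between leaf_c's own z axis and vertical below 0.06 rad and angle between the x axis of leaf_c and the x axis of holder, either way round below 0.12 rad))), for 0.2 s.
At the end, for the whole second after the job is handed in: One leaf sits on the bar in the holder, apex at the crown (2 mm in height, 4 mm across, 20 mm along the ridge), level within 0.04 rad, square within 0.12 rad, at rest; the other two stand upright on the board, their centres within its length and 50 mm of its middle line ((((x of leaf_a_apex in the frame of crown between -0.02 and 0.02 m and y of leaf_a_apex in the frame of crown between -0.004 and 0.004 m and z of leaf_a_apex in the frame of crown between -0.002 and 0.002 m and angle between leaf_a's own z axis and vertical below 0.04 rad and angle between the x axis of leaf_a and the x axis of holder, either way round below 0.12 rad) and x of leaf_b in the frame of board between -0.115 and 0.115 m and y of leaf_b in the frame of board between -0.05 and 0.05 m and z of leaf_b in the frame of board between 0.007 and 0.013 m and angle between each of leaf_b, leaf_c's own z axis and vertical below 0.1 rad and x of leaf_c in the frame of board between -0.115 and 0.115 m and y of leaf_c in the frame of board between -0.05 and 0.05 m and z of leaf_c in the frame of board between 0.007 and 0.013 m and linear speed of leaf_a below 0.01 m/s and angular speed of leaf_a below 0.1 rad/s) or ((x of leaf_b_apex in the frame of crown between -0.02 and 0.02 m and y of leaf_b_apex in the frame of crown between -0.004 and 0.004 m and z of leaf_b_apex in the frame of crown between -0.002 and 0.002 m and angle between leaf_b's own z axis and vertical below 0.04 rad and angle between the x axis of leaf_b and the x axis of holder, either way round below 0.12 rad) and x of leaf_a in the frame of board between -0.115 and 0.115 m and y of leaf_a in the frame of board between -0.05 and 0.05 m and z of leaf_a in the frame of board between 0.007 and 0.013 m and angle between each of leaf_a, leaf_c's own z axis and vertical below 0.1 rad and x of leaf_c in the frame of board between -0.115 and 0.115 m and y of leaf_c in the frame of board between -0.05 and 0.05 m and z of leaf_c in the frame of board between 0.007 and 0.013 m and linear speed of leaf_b below 0.01 m/s and angular speed of leaf_b below 0.1 rad/s) or ((x of leaf_c_apex in the frame of crown between -0.02 and 0.02 m and y of leaf_c_apex in the frame of crown between -0.004 and 0.004 m and z of leaf_c_apex in the frame of crown between -0.002 and 0.002 m and angle between leaf_c's own z axis and vertical below 0.04 rad and angle between the x axis of leaf_c and the x axis of holder, either way round below 0.12 rad) and x of leaf_a in the frame of board between -0.115 and 0.115 m and y of leaf_a in the frame of board between -0.05 and 0.05 m and z of leaf_a in the frame of board between 0.007 and 0.013 m and angle between each of leaf_a, leaf_b's own z axis and vertical below 0.1 rad and x of leaf_b in the frame of board between -0.115 and 0.115 m and y of leaf_b in the frame of board between -0.05 and 0.05 m and z of leaf_b in the frame of board between 0.007 and 0.013 m and linear speed of leaf_c below 0.01 m/s and angular speed of leaf_c below 0.1 rad/s))); the robot touches nothing.
It fails at once if the bar is pressed into the holder with more than 25 N beyond its own weight and the leaf's (contact force between holder and anything else above 31.305 N).
It fails at once if the hammer is moved more than 20 mm (distance of hammer from where it was at the start of the episode above 0.02 m).
It fails at once if the bur stand is moved more than 20 mm (distance of bur_stand from where it was at the start of the episode above 0.02 m).
It fails at once if the dish is moved more than 20 mm (distance of dish from where it was at the start of the episode above 0.02 m).
It also fails if it takes over 64 s, if anything falls off the work surface, if the arm or the gripper's body presses on something with over 40 N, if the wrist force passes 120 N, or if a joint passes its speed limit or range.

## Robot

A 6-joint arm with a two-finger parallel gripper is mounted at the origin on the work surface. World frame = base frame: x ahead of the robot, y to its left, z up, the work surface at z = 0. Lengths are in m, angles in rad, forces in N, time in s.
With the tool pointing down it reaches from about 0.225 to 0.875 m from the base axis. Payload 3.4 kg.
Tool frame: the origin (TCP) lies at the centre of the arm's flange, where the gripper is bolted on; the fingertips stand manip.tcp_to_tips ahead of it and the grasp point (between the pads) lies 155 mm ahead of it (manip.tcp_to_tips is the distance from the TCP to the fingertips, in m); z points along the fingers, y is the line along which they close (so a half turn about z gives the same grasp; the last joint's range is limited). The gripper opens to 85 mm and grips with 20 to 120 N. Pads are 22 mm wide; open, the fingers measure 114 mm over their backs; the gripper's body (76 mm by 85 mm) begins 54 mm behind the grasp point. The pads swing forward as they close: fully open they stand 13 mm farther back than shut.
Start: joints at [1.181, 0.276, 1.505, -0, 1.361, -0.121], TCP at [0.153, 0.554, 0.405] pointing down, gripper open.
Joint ranges: [-2.89, 2.89], [-0.75, 2.08], [0.22, 2.7], [-1.18, 4.32], [0.11, 2.71], [-2.7, 2.7]. Speed limits (rad/s): [2.57, 2.57, 3.14, 3.14, 3.14, 3.14].

## Interface

Orientations are given as a unit quaternion [w, x, y, z].
In Python, from rig import sensors, imaging, manip gives the robot as it stands. The module is installed in compiled form; this text tells all that it offers.
- The arm moves only by the tool jog_arm, never from a script. Its argument "plan" is a list of rows, each an object of numbers: "dx", "dy", "dz": the shift along the tool's x, y, z in mm; "ax", "ay", "az": the turn, a rotation vector about the tool's x, y, z in units of 6 degrees (1.0 is 6 degrees); "grip": the closure, from 0 (fully open) to 1 (shut). A call has 1 to 20 rows; each row shifts and turns the commanded pose from where the row before left it, along the tool's axes as they then stand; what a row does not reach is not made up. A row lasts 1/12 s, in which the tool goes at most 41.7 mm and 7.16 degrees, less where a joint would pass 70% of its speed; a pose out of reach is approached as far as the arm can. A call is refused whole if a number of a shift passes 41.7 or a number of a turn 1, either way. A call with a gripper value outside its range is refused whole. The fingers move at their own pace and stop on an object; "grip_force" is the grip in N (left out, the last holds). Time passes only in rows, so rows that do not move let the fingers close. It gives the time, the measured TCP pose, the force, the opening and the grip force at its end, in the units of the state.
- sensors.get_state(): the state, without advancing time (a new reading comes with each control period).
- imaging.get_image(name): name is "scene" or "top" or "wrist"; returns a dict with "image" (400x640x3 uint8, red, green, blue), "K" (3x3 intrinsics, pixels), "extrinsics" (4x4, takes a point from world to camera coordinates). Camera axes: x right, y up, looking along -z (the intrinsics and any distortion apply to the point x, -y, -z); pixel columns grow to the right and rows downward; lengths in m; the calibration is good to about 2 mm. The wrist camera is an equidistant fisheye: a pixel r from the principal point sees the ray r / f radians off the axis. A picture is of the moment at which its call begins. There is no depth.
- manip.sign_off(): hands the job in; it is judged then, once.
The state is a dict: "clock": time; "qpos": joint angles; "qd": joint speeds; "effort": joint torques, N m; "position": TCP position; "ee_rot": TCP orientation; "contact_force": force on the tool from outside, world axes, zero at the start; "moment": the same for the moment, N m; "width": finger opening in m; "gripper_force": force on a finger pad.
Only numpy, scipy, OpenCV 4.12 (cv2) and the standard library are available. Lean on these libraries where they do the work, as an engineer would, in place of code of your own. Each camera call takes 0.05 s, during which the arm holds its last target. There are 200 camera calls.

## Working session

There is one attempt and no reset: what is moved stays moved. The work goes in short steps, Python scripts to look and compute and a tool call to move; the robot and the scene stay as the last step left them, time stands still between calls to the robot, and variables do not carry over. Pictures are saved under pics/ and viewed, at most 10 in all, crops included, and the job is handed in when it is done.

Besides the shell and the picture viewer there is one more tool, called by a JSON object that holds its "name" and its "arguments". jog_arm: Moves the arm, as the interface text tells. Its arguments: {"type":"object","properties":{"plan":{"type":"array"},"grip_force":{"type":"number"}},"required":["plan"]}

```bash
mkdir -p pics
python3 - <<'E'
from rig import sensors, imaging, manip
import cv2, pickle
print(sensors.get_state(), manip.tcp_to_tips)
d={}
for n in("scene","top","wrist"):
    d[n]=imaging.get_image(n); cv2.imwrite(f"pics/{n}0.png",d[n]["image"][:,:,::-1]); print(n,d[n]["K"],d[n]["extrinsics"])
pickle.dump(d,open("d0.pkl","wb"))
E
```

```text
{'clock': 0.0, 'qpos': array([ 1.18101476e+00,  2.76605537e-01,  1.50612900e+00,  3.60541145e-05,
        1.36068995e+00, -1.20996389e-01]), 'qd': array([-9.37753130e-04,  1.43673656e-03, -1.38103158e-03,  1.57823462e-04,
        6.02689066e-04, -6.67644918e-05]), 'effort': array([ 1.50074825e-04, -4.16786671e+01, -2.45802355e+01, -4.46292579e-04,
        1.13081338e-02, -6.99628771e-06]), 'position': array([0.15261509, 0.55416327, 0.40383505]), 'ee_rot': array([-2.48436111e-04,  1.33992087e-01,  9.90981978e-01, -8.81756656e-04]), 'contact_force': array([ 0.47983749, -0.42597337,  0.54155099]), 'moment': array([-0.02965804,  0.01530884, -0.01051359]), 'gripper_force': 0.0, 'width': 0.08548782568353513} 0.1734
scene [[375.56739567   0.         318.5024394 ]
 [  0.         375.56739567 209.03580327]
 [  0.           0.           1.        ]] [[-6.35583660e-01  7.72031474e-01 -9.02448412e-04  3.66551621e-01]
 [-5.38370337e-01 -4.42381061e-01  7.17256145e-01  2.51012851e-01]
 [ 5.53345093e-01  4.56362137e-01  6.96809018e-01 -1.40683205e+00]
 [ 0.00000000e+00  0.00000000e+00  0.00000000e+00  1.00000000e+00]]
top [[385.18427374   0.         310.70582976]
 [  0.         385.18427374 197.51784019]
 [  0.           0.           1.        ]] [[ 0.02633243 -0.99963046 -0.00674895  0.0045428 ]
 [ 0.99684761  0.02575247  0.07504438 -0.54469291]
 [-0.07484285 -0.00870377  0.99715736 -1.33645766]
 [ 0.          0.          0.          1.        ]]
wrist [[309.70691629   0.         324.55889492]
 [  0.         309.70691629 198.04055419]
 [  0.           0.           1.        ]] [[ 0.26632828  0.96388098 -0.0016435  -0.57397884]
 [-0.91332586  0.25181378 -0.32004015  0.0413496 ]
 [-0.30806676  0.08673679  0.94740255 -0.38170631]
 [ 0.          0.          0.          1.        ]]
```

View pics/top0.png

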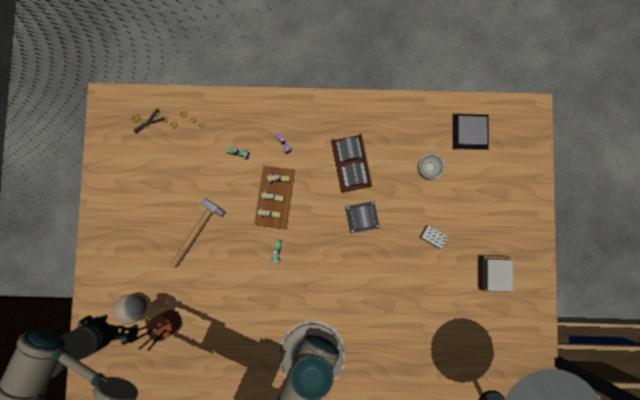

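View pics/scene0.png

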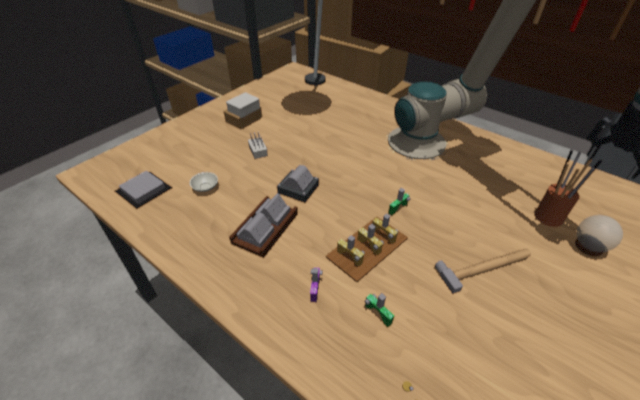

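Top view: the board is at (275,197) and carries brass leaves at (278,178), (272,196) and (269,213). The holder is at (363,217) and the rack with two bars at (351,162). Look-alikes are green (237,153), green (277,250) and purple (283,142). I choose the three brass ones on the board.

```bash
cat > h.py <<'E'
import numpy as np, cv2
from rig import sensors, imaging, manip
from scipy.spatial.transform import Rotation as R
def ray(im,u,v,fish=False):
    K,E=im["K"],im["extrinsics"]; x=(u-K[0,2])/K[0,0]; y=(v-K[1,2])/K[1,1]
    if fish:
        r=np.hypot(x,y); s=np.sin(r)/r if r>1e-9 else 1; d=np.array([x*s,-y*s,-np.cos(r)])
    else: d=np.array([x,-y,-1.])
    Rm,t=E[:3,:3],E[:3,3]; return -Rm.T@t, Rm.T@d
def onz(im,u,v,z,fish=False):
    c,d=ray(im,u,v,fish); return c+d*(z-c[2])/d[2]
def proj(im,p,fish=False):
    K,E=im["K"],im["extrinsics"]; q=E[:3,:3]@np.asarray(p)+E[:3,3]; x,y,z=q[0],-q[1],-q[2]
    if fish:
        r=np.hypot(x,y); a=np.arctan2(r,z)/r; return K[0,0]*x*a+K[0,2],K[1,1]*y*a+K[1,2]
    return K[0,0]*x/z+K[0,2],K[1,1]*y/z+K[1,2]
def R0():
    q=sensors.get_state()["ee_rot"]; return R.from_quat(np.roll(q,-1)).as_matrix()
def totool(dw): return np.round(1000*R0().T@np.asarray(dw),1)
E
python3 - <<'E'
from h import *; import pickle
d=pickle.load(open("d0.pkl","rb")); t=d["top"]
for n,(u,v),z in [("board",(275,197),.01),("l1",(278,178),.05),("l2",(272,196),.05),("l3",(269,213),.05),("holder",(363,217),.032),("rack",(351,162),.03),("hammer",(213,207),.02),("bur",(434,237),.04),("dish",(431,167),.03),("green",(277,250),.05),("purple",(283,142),.05)]:
    print(n,onz(t,u,v,z).round(3))
w=d["wrist"]; print("cam",ray(w,324,198,True)); 
im=t["image"][120:270,220:450]; a=cv2.resize(im,None,fx=3.4,fy=3.4,interpolation=cv2.INTER_CUBIC)
cv2.imwrite("pics/crop1.png",np.clip(a[:,:,::-1]*1.4,0,255).astype('uint8'))
s=d["scene"]["image"][150:290,220:430]; b=cv2.resize(s,None,fx=3.6,fy=3.6,interpolation=cv2.INTER_CUBIC); cv2.imwrite("pics/crop2.png",b[:,:,::-1])
E
```

```text
board [0.544 0.146 0.01 ]
l1 [0.607 0.133 0.05 ]
l2 [0.544 0.152 0.05 ]
l3 [0.485 0.16  0.05 ]
holder [ 0.48  -0.165  0.032]
rack [ 0.673 -0.12   0.03 ]
hammer [0.502 0.362 0.02 ]
bur [ 0.418 -0.409  0.04 ]
dish [ 0.662 -0.401  0.03 ]
green [0.36  0.129 0.05 ]
purple [0.734 0.12  0.05 ]
cam (array([0.07304142, 0.57594287, 0.37391974]), array([ 0.30746605, -0.08844309, -0.94743995]))
```

View pics/crop1.png

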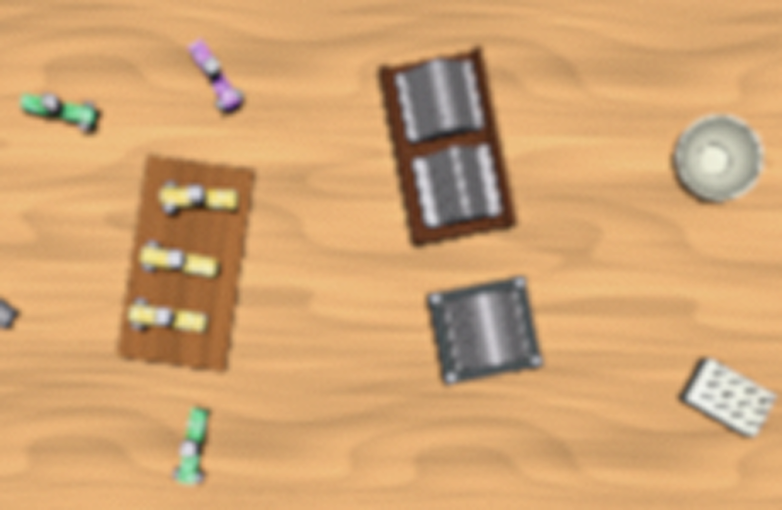

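View pics/crop2.png

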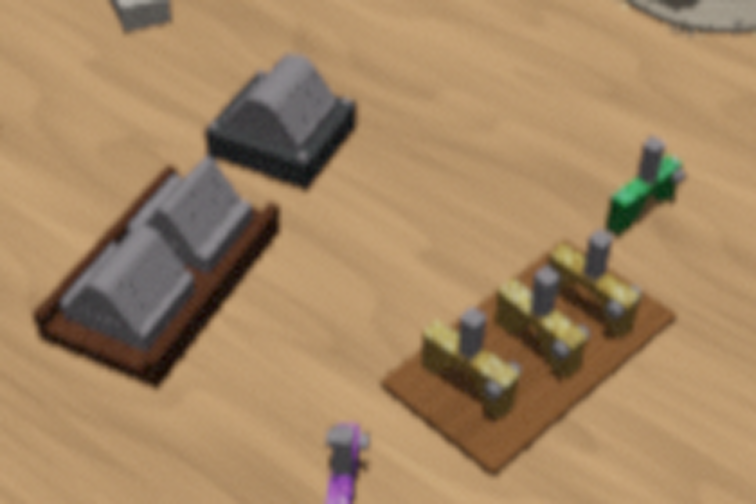

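{"name": "jog_arm", "arguments": {"plan": [{"dx": -30,"dy": -18},{"dx": -30,"dy": -18},{"dx": -30,"dy": -18},{"dx": -30,"dy": -18},{"dx": -30,"dy": -18},{"dx": -30,"dy": -18},{"dx": -30,"dy": -18},{"dx": -30,"dy": -18},{"dx": -30,"dy": -18},{"dx": -30,"dy": -18},{"dx": -30,"dy": -18},{"dx": -30,"dy": -18},{"dx": -30,"dy": -18},{"dx": -30,"dy": -18},{"dx": -30,"dy": -18},{"dx": -30,"dy": -18},{"az": -0.9,"dz": 10},{"az": -0.9,"dz": 10},{}]}}

```text
$.plan[0]: bad value
```

Run:
```python
from h import *; import pickle
s=sensors.get_state(); print(s["position"],s["ee_rot"],s["clock"],s["contact_force"])
w=imaging.get_image("wrist"); pickle.dump(w,open("w1.pkl","wb"))
cv2.imwrite("pics/w1.png",w["image"][:,:,::-1])
```

```text
[0.152665   0.55421085 0.40404205] [-1.63117183e-04  1.33996682e-01  9.90981537e-01 -6.74647850e-04] 0.15 [0.20497101 0.48241811 0.49000826]
```

View pics/w1.png

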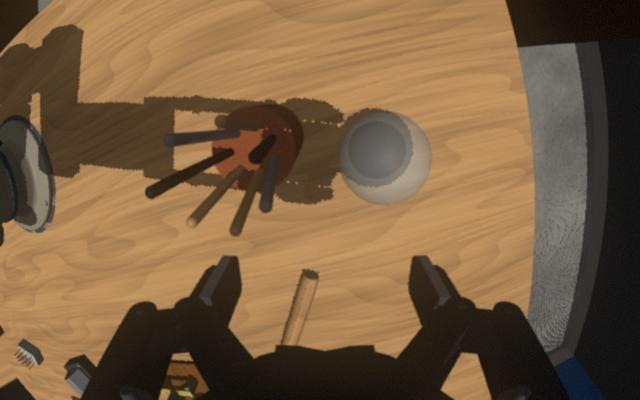

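The wrist view shows only the pot, the ball and the hammer handle, with the finger tips at (230,262) and (425,262). The move was refused, so I'll retry with all fields given.

{"name": "jog_arm", "arguments": {"plan": [{"dx": -30,"dy": -18,"dz": 0,"ax": 0,"ay": 0,"az": 0,"grip": 0},{"dx": -30,"dy": -18,"dz": 0,"ax": 0,"ay": 0,"az": 0,"grip": 0},{"dx": -30,"dy": -18,"dz": 0,"ax": 0,"ay": 0,"az": 0,"grip": 0},{"dx": -30,"dy": -18,"dz": 0,"ax": 0,"ay": 0,"az": 0,"grip": 0},{"dx": -30,"dy": -18,"dz": 0,"ax": 0,"ay": 0,"az": 0,"grip": 0},{"dx": -30,"dy": -18,"dz": 0,"ax": 0,"ay": 0,"az": 0,"grip": 0},{"dx": -30,"dy": -18,"dz": 0,"ax": 0,"ay": 0,"az": 0,"grip": 0},{"dx": -30,"dy": -18,"dz": 0,"ax": 0,"ay": 0,"az": 0,"grip": 0},{"dx": -30,"dy": -18,"dz": 0,"ax": 0,"ay": 0,"az": 0,"grip": 0},{"dx": -30,"dy": -18,"dz": 0,"ax": 0,"ay": 0,"az": 0,"grip": 0},{"dx": -30,"dy": -18,"dz": 0,"ax": 0,"ay": 0,"az": 0,"grip": 0},{"dx": -30,"dy": -18,"dz": 0,"ax": 0,"ay": 0,"az": 0,"grip": 0},{"dx": -30,"dy": -18,"dz": 0,"ax": 0,"ay": 0,"az": 0,"grip": 0},{"dx": -30,"dy": -18,"dz": 0,"ax": 0,"ay": 0,"az": 0,"grip": 0},{"dx": -30,"dy": -18,"dz": 0,"ax": 0,"ay": 0,"az": 0,"grip": 0},{"dx": -30,"dy": -18,"dz": 0,"ax": 0,"ay": 0,"az": 0,"grip": 0},{"dx": 0,"dy": 0,"dz": 10,"ax": 0,"ay": 0,"az": -0.9,"grip": 0},{"dx": 0,"dy": 0,"dz": 10,"ax": 0,"ay": 0,"az": -0.9,"grip": 0},{"dx": 0,"dy": 0,"dz": 0,"ax": 0,"ay": 0,"az": 0,"grip": 0}]}}

```text
clock: 1.78
position: [0.5388, 0.1483, 0.3824]
ee_rot: [-0.002, 0.04, 0.999, -0.0]
contact_force: [-0.6, 0.5, -0.1]
width: 0.0852
gripper_force: 0.0
```

Run:
```python
from h import *; import pickle
s=sensors.get_state(); print(s["position"],s["ee_rot"],s["clock"],s["qpos"])
w=imaging.get_image("wrist"); pickle.dump(w,open("w1.pkl","wb"))
cv2.imwrite("pics/w1.png",w["image"][:,:,::-1])
```

```text
[0.53884425 0.1483339  0.38241664] [-2.32660202e-03  4.01921235e-02  9.99189196e-01 -3.61129876e-04] 1.7833 [ 1.44082386e-01  2.66481878e-01  1.57489644e+00  1.47836427e-04
  1.30492110e+00 -1.34634699e+00]
```

View pics/w1.png

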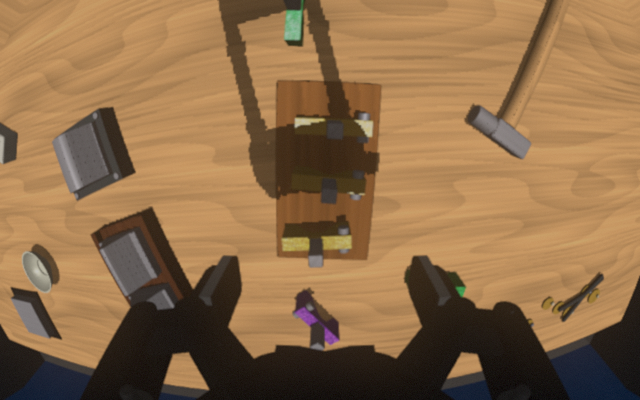

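The wrist view shows leaf stems at about (334,130), (328,190) and (316,255), the holder at (92,155) and the rack at (140,265). Next I'll measure the blobs numerically.

Run:
```python
from h import *; import pickle
w=pickle.load(open("w1.pkl","rb")); im=w["image"]; hsv=cv2.cvtColor(im,cv2.COLOR_RGB2HSV)
sub=hsv[75:275,270:390]
for r in (128,185,243):
    print(r,[tuple(hsv[r,c]) for c in (300,310,316,322,330,345,355)])
mask=np.zeros(im.shape[:2],np.uint8)
# brass: hue 22-32, sat high
m=cv2.inRange(hsv,(21,70,25),(34,255,255)); mask[75:275,277:380]=m[75:275,277:380]
n,l,st,c=cv2.connectedComponentsWithStats(mask)
for i in range(1,n):
    if st[i,4]>25: print("brass",st[i],c[i].round(1))
mask[:]=0; m=cv2.inRange(hsv,(0,0,20),(179,75,255)); mask[75:275,277:380]=m[75:275,277:380]
n,l,st,c=cv2.connectedComponentsWithStats(mask)
for i in range(1,n):
    if st[i,4]>25: print("gray",st[i],c[i].round(1))
big=cv2.resize(im[75:275,40:390],None,fx=2.28,fy=2.9,interpolation=cv2.INTER_CUBIC)
cv2.imwrite("pics/c3.png",np.clip(big[:,:,::-1].astype(float)*1.8,0,255).astype('uint8'))
```

```text
128 [(np.uint8(19), np.uint8(169), np.uint8(77)), (np.uint8(19), np.uint8(163), np.uint8(75)), (np.uint8(19), np.uint8(163), np.uint8(75)), (np.uint8(19), np.uint8(165), np.uint8(74)), (np.uint8(8), np.uint8(31), np.uint8(66)), (np.uint8(20), np.uint8(162), np.uint8(74)), (np.uint8(19), np.uint8(171), np.uint8(76))]
185 [(np.uint8(19), np.uint8(171), np.uint8(76)), (np.uint8(19), np.uint8(170), np.uint8(72)), (np.uint8(20), np.uint8(174), np.uint8(72)), (np.uint8(14), np.uint8(82), np.uint8(53)), (np.uint8(11), np.uint8(53), np.uint8(53)), (np.uint8(19), np.uint8(163), np.uint8(75)), (np.uint8(19), np.uint8(165), np.uint8(74))]
243 [(np.uint8(25), np.uint8(142), np.uint8(182)), (np.uint8(19), np.uint8(98), np.uint8(70)), (np.uint8(15), np.uint8(81), np.uint8(63)), (np.uint8(21), np.uint8(133), np.uint8(102)), (np.uint8(24), np.uint8(147), np.uint8(179)), (np.uint8(24), np.uint8(134), np.uint8(181)), (np.uint8(14), np.uint8(161), np.uint8(128))]
brass [296 117  30   9 132] [311.6 119.9]
brass [361 127   9   8  34] [365.6 129.5]
brass [321 234  31  16 403] [336.2 241.6]
brass [282 236  28  15 369] [295.5 243.1]
gray [357 113  16  29 262] [364.6 125.7]
gray [294 119  16   9  90] [300.6 122.1]
gray [327 121  16  18 270] [334.5 129.8]
gray [353 171  11   8  68] [358.  174.2]
gray [322 179  15  24 322] [328.6 190.9]
gray [351 192  10   8  57] [355.1 196.1]
gray [338 226  11   9  84] [343.  230.3]
gray [308 240  15  28 272] [315.4 255.6]
gray [339 249  10   4  33] [343.6 250.3]
```

View pics/c3.png

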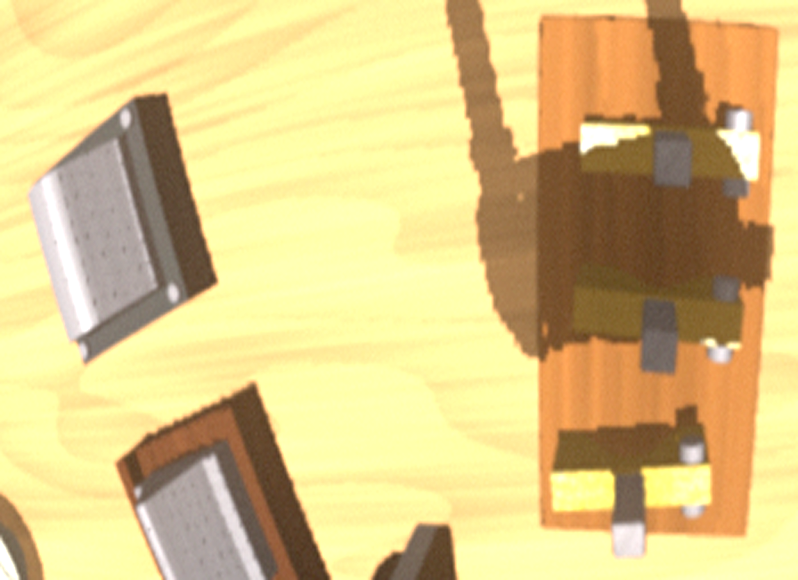

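Run:
```python
from h import *; import pickle
w=pickle.load(open("w1.pkl","rb")); t=pickle.load(open("d0.pkl","rb"))["top"]
W=lambda x,y,z: onz(w,40+x/2.28,75+y/2.9,z,True)
for n,(a,b),(c,d) in [("l1",(581,181),(759,181)),("l2",(575,331),(740,347)),("l3",(552,511),(711,506))]:
    p,q=W(a,b,.049),W(c,d,.049); e=q-p; print(n,((p+q)/2).round(4),np.linalg.norm(e).round(4),"yaw",np.degrees(np.arctan2(e[1],e[0]))-90)
for n,(u,v) in [("s1",(334.7,131.5)),("s2",(328.8,196.5)),("s3",(315.9,258.1))]: print(n,onz(w,u,v,.089,True).round(4))
print("stem far edges",onz(w,334.7,139.5,.089,True),onz(w,328.8,203.3,.089,True))
bc=[W(x,y,.01) for x,y in [(541,17),(777,29),(745,535),(541,526)]]; print("board",np.round(bc,3),np.mean(bc,0).round(4))
T=lambda x,y,z: onz(t,220+x/3.4,120+y/3.4,z)
k=np.array([T(x,y,.033) for x,y in [(435,299),(519,284),(536,361),(450,377)]]); print("holder",k.mean(0))
for i in range(4): e=k[(i+1)%4]-k[i]; print(np.linalg.norm(e[:2]).round(4),np.degrees(np.arctan2(e[1],e[0])).round(1))
kw=[W(x,y,.033) for x,y in [(126,118),(174,293),(84,350)]]; print("holder wrist", np.round(kw,4), "ctr",((kw[0]+kw[2])/2).round(4)); e=kw[1]-kw[0]; print(np.degrees(np.arctan2(e[1],e[0])),np.linalg.norm(e))
```

```text
l1 [0.4951 0.1607 0.049 ] 0.0771 yaw -4.4199146788156725
l2 [0.5509 0.151  0.049 ] 0.0749 yaw -9.19102503697755
l3 [0.6176 0.1329 0.049 ] 0.0776 yaw -2.8331314435226176
s1 [0.4852 0.1609 0.089 ]
s2 [0.5428 0.1514 0.089 ]
s3 [0.6047 0.1341 0.089 ]
stem far edges [0.4921181  0.16040975 0.089     ] [0.54925717 0.15090679 0.089     ]
board [[0.432 0.105 0.01 ]
 [0.445 0.217 0.01 ]
 [0.657 0.192 0.01 ]
 [0.643 0.079 0.01 ]] [0.5442 0.1483 0.01  ]
holder [ 0.47989517 -0.16352718  0.033     ]
0.0874 -78.4
0.0803 -166.7
0.0893 102.0
0.0809 12.0
holder wrist [[ 0.4315 -0.1304  0.033 ]
 [ 0.5123 -0.1126  0.033 ]
 [ 0.5311 -0.1988  0.033 ]] ctr [ 0.4813 -0.1646  0.033 ]
12.38610470324375 0.08273194358546543
```

{"name": "jog_arm", "arguments": {"plan": [{"dx": -4,"dy": 3,"dz": 30,"ax": 0,"ay": 0,"az": 0.73,"grip": 0},{"dx": 0,"dy": 0,"dz": 35,"ax": 0,"ay": 0,"az": 0,"grip": 0},{"dx": 0,"dy": 0,"dz": 35,"ax": 0,"ay": 0,"az": 0,"grip": 0},{"dx": 0,"dy": 0,"dz": 25,"ax": 0,"ay": 0,"az": 0,"grip": 0},{"dx": 0,"dy": 0,"dz": 18,"ax": 0,"ay": 0,"az": 0,"grip": 0},{"dx": 0,"dy": 0,"dz": 10,"ax": 0,"ay": 0,"az": 0,"grip": 0},{"dx": 0,"dy": 0,"dz": 0,"ax": 0,"ay": 0,"az": 0,"grip": 0.3},{"dx": 0,"dy": 0,"dz": 0,"ax": 0,"ay": 0,"az": 0,"grip": 0.6},{"dx": 0,"dy": 0,"dz": 0,"ax": 0,"ay": 0,"az": 0,"grip": 1},{"dx": 0,"dy": 0,"dz": 0,"ax": 0,"ay": 0,"az": 0,"grip": 1},{"dx": 0,"dy": 0,"dz": 0,"ax": 0,"ay": 0,"az": 0,"grip": 1},{"dx": 0,"dy": 0,"dz": 0,"ax": 0,"ay": 0,"az": 0,"grip": 1},{"dx": 0,"dy": 0,"dz": 0,"ax": 0,"ay": 0,"az": 0,"grip": 1}], "grip_force": 60}}

```text
clock: 2.92
position: [0.5435, 0.1519, 0.2327]
ee_rot: [0.001, 0.078, 0.997, 0.0]
contact_force: [-1.0, -0.1, 4.1]
width: 0.0128
gripper_force: 60.4
```

{"name": "jog_arm", "arguments": {"plan": [{"dx": 0,"dy": 0,"dz": -15,"ax": 0,"ay": 0,"az": 0,"grip": 1},{"dx": 0,"dy": 0,"dz": -30,"ax": 0,"ay": 0,"az": 0,"grip": 1},{"dx": 0,"dy": 0,"dz": -35,"ax": 0,"ay": 0,"az": 0,"grip": 1},{"dx": 0.5,"dy": -16,"dz": -15,"ax": 0,"ay": 0,"az": 0,"grip": 1},{"dx": 1,"dy": -32,"dz": 0,"ax": 0,"ay": 0,"az": 0,"grip": 1},{"dx": 1.5,"dy": -36,"dz": 0,"ax": 0,"ay": 0,"az": 0,"grip": 1},{"dx": 1.5,"dy": -36,"dz": 0,"ax": 0,"ay": 0,"az": 0,"grip": 1},{"dx": 1.5,"dy": -36,"dz": 0,"ax": 0,"ay": 0,"az": 0,"grip": 1},{"dx": 1.5,"dy": -36,"dz": 0,"ax": 0,"ay": 0,"az": 0,"grip": 1},{"dx": 1.5,"dy": -36,"dz": 0,"ax": 0,"ay": 0,"az": 0,"grip": 1},{"dx": 1.5,"dy": -36,"dz": 0,"ax": 0,"ay": 0,"az": 0,"grip": 1},{"dx": 1,"dy": -32,"dz": 0,"ax": 0,"ay": 0,"az": 0,"grip": 1},{"dx": 1,"dy": -26,"dz": 0,"ax": 0,"ay": 0,"az": 0,"grip": 1},{"dx": 0,"dy": 0,"dz": 0,"ax": 0,"ay": 0,"az": -0.88,"grip": 1},{"dx": 0,"dy": 0,"dz": 0,"ax": 0,"ay": 0,"az": -0.88,"grip": 1},{"dx": 0,"dy": 0,"dz": 0,"ax": 0,"ay": 0,"az": -0.88,"grip": 1},{"dx": 0,"dy": 0,"dz": 0,"ax": 0,"ay": 0,"az": -0.88,"grip": 1},{"dx": 0,"dy": 0,"dz": 0,"ax": 0,"ay": 0,"az": 0,"grip": 1},{"dx": 0,"dy": 0,"dz": 0,"ax": 0,"ay": 0,"az": 0,"grip": 1}]}}

```text
clock: 4.5
position: [0.4805, -0.1642, 0.3266]
ee_rot: [-0.0, -0.104, 0.995, 0.0]
contact_force: [0.9, 0.6, -1.8]
width: 0.0126
gripper_force: 59.7
```

Run:
```python
from h import *; import pickle
s=sensors.get_state(); print(s["position"],s["ee_rot"],s["contact_force"],s["moment"])
w=imaging.get_image("wrist"); sc=imaging.get_image("scene"); pickle.dump((w,sc),open("w2.pkl","wb"))
u,v=proj(sc,(.481,-.164,.09)); u,v=int(u),int(v); print(u,v)
a=cv2.resize(sc["image"][v-40:v+40,u-50:u+50],None,fx=5,fy=5,interpolation=cv2.INTER_CUBIC)
b=cv2.resize(w["image"],(640,400))[60:260,150:480]
b=cv2.resize(b,(500,200)); cv2.imwrite("pics/c4.png",np.clip(1.3*np.vstack([a,np.clip(b*1.3,0,255)])[:,:,::-1],0,255).astype('uint8'))
```

```text
[ 0.48045442 -0.16416442  0.32662278] [-7.39366094e-05 -1.04485584e-01  9.94526388e-01  1.43633334e-04] [ 0.89639907  0.63890354 -1.81404187] [ 0.01535811 -0.03093889 -0.00916069]
297 166
```

View pics/c4.png

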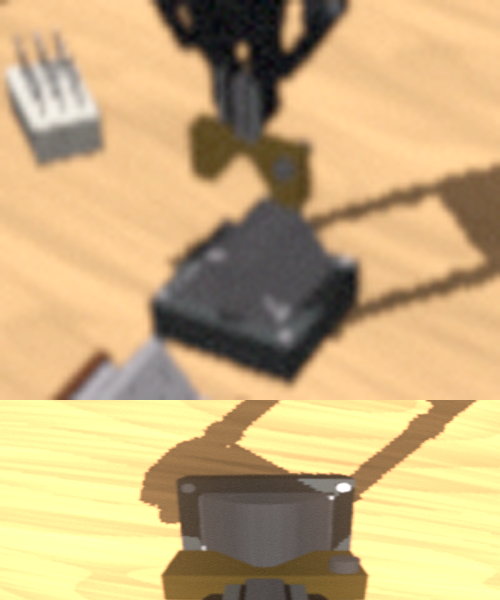

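The held leaf's notch looks sharp (arc at about (245,155) of the crop), and the bar lies centred under it.

{"name": "jog_arm", "arguments": {"plan": [{"dx": 0,"dy": 0,"dz": 20,"ax": 0,"ay": 0,"az": 0,"grip": 1},{"dx": 0,"dy": 0,"dz": 18,"ax": 0,"ay": 0,"az": 0,"grip": 1},{"dx": 0,"dy": 0,"dz": 8,"ax": 0,"ay": 0,"az": 0,"grip": 1},{"dx": 0,"dy": 0,"dz": 2,"ax": 0,"ay": 0,"az": 0,"grip": 1},{"dx": 0,"dy": 0,"dz": 0,"ax": 0,"ay": 0,"az": 0,"grip": 1},{"dx": 0,"dy": 0,"dz": 0,"ax": 0,"ay": 0,"az": 0,"grip": 1}]}}

```text
clock: 5.1
position: [0.4803, -0.1637, 0.2806]
ee_rot: [-0.0, -0.105, 0.994, 0.0]
contact_force: [-3.9, 3.0, 13.7]
width: 0.0129
gripper_force: 61.9
```

{"name": "jog_arm", "arguments": {"plan": [{"dx": 0,"dy": 0,"dz": 1,"ax": 0,"ay": 0,"az": 0,"grip": 1},{"dx": 0,"dy": 0,"dz": 1,"ax": 0,"ay": 0,"az": 0,"grip": 1},{"dx": 0,"dy": 0,"dz": 0,"ax": 0,"ay": 0,"az": 0,"grip": 1}]}}

```text
clock: 5.35
position: [0.4803, -0.1637, 0.2796]
ee_rot: [0.0, -0.105, 0.994, 0.0]
contact_force: [-5.5, 3.4, 19.7]
width: 0.0133
gripper_force: 62.7
```

Contact came about 12 mm above the seating height, so this leaf is two sizes too small. It is leaf A and the bar is R22. I'll put it back.

{"name": "jog_arm", "arguments": {"plan": [{"dx": 0,"dy": 0,"dz": -10,"ax": 0,"ay": 0,"az": 0,"grip": 1},{"dx": 0,"dy": 0,"dz": -36,"ax": 0,"ay": 0,"az": 0,"grip": 1},{"dx": 0,"dy": 0,"dz": 0,"ax": 0,"ay": 0,"az": 0.88,"grip": 1},{"dx": 0,"dy": 0,"dz": 0,"ax": 0,"ay": 0,"az": 0.88,"grip": 1},{"dx": 0,"dy": 0,"dz": 0,"ax": 0,"ay": 0,"az": 0.88,"grip": 1},{"dx": 0,"dy": 0,"dz": 0,"ax": 0,"ay": 0,"az": 0.88,"grip": 1},{"dx": -1,"dy": 26,"dz": 0,"ax": 0,"ay": 0,"az": 0,"grip": 1},{"dx": -1,"dy": 32,"dz": 0,"ax": 0,"ay": 0,"az": 0,"grip": 1},{"dx": -1.5,"dy": 36,"dz": 0,"ax": 0,"ay": 0,"az": 0,"grip": 1},{"dx": -1.5,"dy": 36,"dz": 0,"ax": 0,"ay": 0,"az": 0,"grip": 1},{"dx": -1.5,"dy": 36,"dz": 0,"ax": 0,"ay": 0,"az": 0,"grip": 1},{"dx": -1.5,"dy": 36,"dz": 0,"ax": 0,"ay": 0,"az": 0,"grip": 1},{"dx": -1.5,"dy": 36,"dz": 0,"ax": 0,"ay": 0,"az": 0,"grip": 1},{"dx": -1.5,"dy": 36,"dz": 0,"ax": 0,"ay": 0,"az": 0,"grip": 1},{"dx": -1,"dy": 32,"dz": 0,"ax": 0,"ay": 0,"az": 0,"grip": 1},{"dx": -0.5,"dy": 16,"dz": 0,"ax": 0,"ay": 0,"az": 0,"grip": 1},{"dx": 0,"dy": 0,"dz": 0,"ax": 0,"ay": 0,"az": 0,"grip": 1},{"dx": 0,"dy": 0,"dz": 0,"ax": 0,"ay": 0,"az": 0,"grip": 1}]}}

```text
clock: 6.85
position: [0.5432, 0.1527, 0.3226]
ee_rot: [-0.0, 0.077, 0.997, -0.0]
contact_force: [-0.3, -0.1, -0.9]
width: 0.0128
gripper_force: 59.8
```

{"name": "jog_arm", "arguments": {"plan": [{"dx": 0,"dy": 0,"dz": 25,"ax": 0,"ay": 0,"az": 0,"grip": 1},{"dx": 0,"dy": 0,"dz": 30,"ax": 0,"ay": 0,"az": 0,"grip": 1},{"dx": 0,"dy": 0,"dz": 20,"ax": 0,"ay": 0,"az": 0,"grip": 1},{"dx": 0,"dy": 0,"dz": 9,"ax": 0,"ay": 0,"az": 0,"grip": 1},{"dx": 0,"dy": 0,"dz": 3,"ax": 0,"ay": 0,"az": 0,"grip": 1},{"dx": 0,"dy": 0,"dz": 1,"ax": 0,"ay": 0,"az": 0,"grip": 1},{"dx": 0,"dy": 0,"dz": 1,"ax": 0,"ay": 0,"az": 0,"grip": 1},{"dx": 0,"dy": 0,"dz": 0,"ax": 0,"ay": 0,"az": 0,"grip": 1}]}}

```text
clock: 7.52
position: [0.5439, 0.1517, 0.2349]
ee_rot: [0.001, 0.079, 0.997, 0.0]
contact_force: [-0.8, -1.3, -1.5]
width: 0.0129
gripper_force: 59.7
```

{"name": "jog_arm", "arguments": {"plan": [{"dx": 0,"dy": 0,"dz": 1,"ax": 0,"ay": 0,"az": 0,"grip": 1},{"dx": 0,"dy": 0,"dz": 0.8,"ax": 0,"ay": 0,"az": 0,"grip": 1},{"dx": 0,"dy": 0,"dz": 0,"ax": 0,"ay": 0,"az": 0,"grip": 1}]}}

```text
clock: 7.77
position: [0.5435, 0.152, 0.2327]
ee_rot: [0.001, 0.078, 0.997, 0.0]
contact_force: [0.8, -0.5, 0.9]
width: 0.0132
gripper_force: 60.0
```

{"name": "jog_arm", "arguments": {"plan": [{"dx": 0,"dy": 0,"dz": 0,"ax": 0,"ay": 0,"az": 0,"grip": 0.5},{"dx": 0,"dy": 0,"dz": 0,"ax": 0,"ay": 0,"az": 0,"grip": 0.5},{"dx": 0,"dy": 0,"dz": 0,"ax": 0,"ay": 0,"az": 0,"grip": 0.4},{"dx": 0,"dy": 0,"dz": -20,"ax": 0,"ay": 0,"az": 0,"grip": 0.4},{"dx": 0,"dy": 0,"dz": -30,"ax": 0,"ay": 0,"az": 0,"grip": 0.4},{"dx": 29,"dy": 0,"dz": 0,"ax": 0,"ay": 0,"az": 0,"grip": 0.4},{"dx": 29.5,"dy": 0,"dz": 0,"ax": 0,"ay": 0,"az": 0,"grip": 0.4},{"dx": 0,"dy": 0,"dz": 0,"ax": 0,"ay": 0,"az": -0.75,"grip": 0.4},{"dx": 0,"dy": 0,"dz": 0,"ax": 0,"ay": 0,"az": 0,"grip": 0.4},{"dx": 0,"dy": 0,"dz": 25,"ax": 0,"ay": 0,"az": 0,"grip": 0.3},{"dx": 0,"dy": 0,"dz": 17,"ax": 0,"ay": 0,"az": 0,"grip": 0.3},{"dx": 0,"dy": 0,"dz": 7,"ax": 0,"ay": 0,"az": 0,"grip": 0.3},{"dx": 0,"dy": 0,"dz": 0,"ax": 0,"ay": 0,"az": 0,"grip": 0.5},{"dx": 0,"dy": 0,"dz": 0,"ax": 0,"ay": 0,"az": 0,"grip": 0.7},{"dx": 0,"dy": 0,"dz": 0,"ax": 0,"ay": 0,"az": 0,"grip": 1},{"dx": 0,"dy": 0,"dz": 0,"ax": 0,"ay": 0,"az": 0,"grip": 1},{"dx": 0,"dy": 0,"dz": 0,"ax": 0,"ay": 0,"az": 0,"grip": 1},{"dx": 0,"dy": 0,"dz": 0,"ax": 0,"ay": 0,"az": 0,"grip": 1}]}}

```text
clock: 9.27
position: [0.486, 0.1611, 0.2338]
ee_rot: [0.001, 0.039, 0.999, 0.0]
contact_force: [0.0, -0.6, 3.4]
width: 0.0129
gripper_force: 59.1
```

{"name": "jog_arm", "arguments": {"plan": [{"dx": 0,"dy": 0,"dz": -15,"ax": 0,"ay": 0,"az": 0,"grip": 1},{"dx": 0,"dy": 0,"dz": -30,"ax": 0,"ay": 0,"az": 0,"grip": 1},{"dx": 0,"dy": 0,"dz": -35,"ax": 0,"ay": 0,"az": 0,"grip": 1},{"dx": -1,"dy": -17,"dz": -13,"ax": 0,"ay": 0,"az": 0,"grip": 1},{"dx": -2,"dy": -32,"dz": 0,"ax": 0,"ay": 0,"az": 0,"grip": 1},{"dx": -2.3,"dy": -36,"dz": 0,"ax": 0,"ay": 0,"az": 0,"grip": 1},{"dx": -2.3,"dy": -36,"dz": 0,"ax": 0,"ay": 0,"az": 0,"grip": 1},{"dx": -2.3,"dy": -36,"dz": 0,"ax": 0,"ay": 0,"az": 0,"grip": 1},{"dx": -2.3,"dy": -36,"dz": 0,"ax": 0,"ay": 0,"az": 0,"grip": 1},{"dx": -2.3,"dy": -36,"dz": 0,"ax": 0,"ay": 0,"az": 0,"grip": 1},{"dx": -2.3,"dy": -36,"dz": 0,"ax": 0,"ay": 0,"az": 0,"grip": 1},{"dx": -2,"dy": -34,"dz": 0,"ax": 0,"ay": 0,"az": 0,"grip": 1},{"dx": -1,"dy": -26,"dz": 0,"ax": 0,"ay": 0,"az": 0,"grip": 1},{"dx": 0,"dy": 0,"dz": 0,"ax": 0,"ay": 0,"az": -0.69,"grip": 1},{"dx": 0,"dy": 0,"dz": 0,"ax": 0,"ay": 0,"az": -0.69,"grip": 1},{"dx": 0,"dy": 0,"dz": 0,"ax": 0,"ay": 0,"az": -0.69,"grip": 1},{"dx": 0,"dy": 0,"dz": 0,"ax": 0,"ay": 0,"az": -0.69,"grip": 1},{"dx": 0,"dy": 0,"dz": 0,"ax": 0,"ay": 0,"az": 0,"grip": 1},{"dx": 0,"dy": 0,"dz": 0,"ax": 0,"ay": 0,"az": 0,"grip": 1}]}}

```text
clock: 10.85
position: [0.4796, -0.1644, 0.3259]
ee_rot: [-0.0, -0.104, 0.995, 0.0]
contact_force: [-0.3, -0.5, -1.0]
width: 0.0128
gripper_force: 58.8
```

{"name": "jog_arm", "arguments": {"plan": [{"dx": 0,"dy": 0,"dz": 18,"ax": 0,"ay": 0,"az": 0,"grip": 1},{"dx": 0,"dy": 0,"dz": 18,"ax": 0,"ay": 0,"az": 0,"grip": 1},{"dx": 0,"dy": 0,"dz": 6,"ax": 0,"ay": 0,"az": 0,"grip": 1},{"dx": 0,"dy": 0,"dz": 3,"ax": 0,"ay": 0,"az": 0,"grip": 1},{"dx": 0,"dy": 0,"dz": 0,"ax": 0,"ay": 0,"az": 0,"grip": 1},{"dx": 0,"dy": 0,"dz": 0,"ax": 0,"ay": 0,"az": 0,"grip": 1}]}}

```text
clock: 11.35
position: [0.4801, -0.1646, 0.2814]
ee_rot: [0.0, -0.105, 0.994, -0.0]
contact_force: [0.3, -0.1, -0.2]
width: 0.0125
gripper_force: 58.8
```

{"name": "jog_arm", "arguments": {"plan": [{"dx": 0,"dy": 0,"dz": 1,"ax": 0,"ay": 0,"az": 0,"grip": 1},{"dx": 0,"dy": 0,"dz": 1,"ax": 0,"ay": 0,"az": 0,"grip": 1},{"dx": 0,"dy": 0,"dz": 0,"ax": 0,"ay": 0,"az": 0,"grip": 1}]}}

```text
clock: 11.6
position: [0.4799, -0.1645, 0.2793]
ee_rot: [0.0, -0.105, 0.994, -0.0]
contact_force: [0.5, -0.1, -0.4]
width: 0.013
gripper_force: 58.8
```

{"name": "jog_arm", "arguments": {"plan": [{"dx": 0,"dy": 0,"dz": 1,"ax": 0,"ay": 0,"az": 0,"grip": 1},{"dx": 0,"dy": 0,"dz": 1,"ax": 0,"ay": 0,"az": 0,"grip": 1},{"dx": 0,"dy": 0,"dz": 0,"ax": 0,"ay": 0,"az": 0,"grip": 1}]}}

```text
clock: 11.85
position: [0.4797, -0.1644, 0.2768]
ee_rot: [-0.0, -0.105, 0.994, 0.0]
contact_force: [-0.8, -0.2, -1.5]
width: 0.013
gripper_force: 58.8
```

{"name": "jog_arm", "arguments": {"plan": [{"dx": 0,"dy": 0,"dz": 0.5,"ax": 0,"ay": 0,"az": 0,"grip": 1},{"dx": 0,"dy": 0,"dz": 0.5,"ax": 0,"ay": 0,"az": 0,"grip": 1},{"dx": 0,"dy": 0,"dz": 0,"ax": 0,"ay": 0,"az": 0,"grip": 1}]}}

```text
clock: 12.1
position: [0.4798, -0.1645, 0.2758]
ee_rot: [-0.0, -0.105, 0.994, 0.0]
contact_force: [0.5, 0.5, -1.0]
width: 0.0131
gripper_force: 58.8
```

{"name": "jog_arm", "arguments": {"plan": [{"dx": 0,"dy": 0,"dz": 1,"ax": 0,"ay": 0,"az": 0,"grip": 1},{"dx": 0,"dy": 0,"dz": 1,"ax": 0,"ay": 0,"az": 0,"grip": 1},{"dx": 0,"dy": 0,"dz": 0,"ax": 0,"ay": 0,"az": 0,"grip": 1}]}}

```text
clock: 12.35
position: [0.4797, -0.1645, 0.2736]
ee_rot: [-0.0, -0.105, 0.994, 0.0]
contact_force: [0.8, 0.8, -2.1]
width: 0.0128
gripper_force: 58.8
```

{"name": "jog_arm", "arguments": {"plan": [{"dx": 0,"dy": 0,"dz": 0.6,"ax": 0,"ay": 0,"az": 0,"grip": 1},{"dx": 0,"dy": 0,"dz": 0.6,"ax": 0,"ay": 0,"az": 0,"grip": 1},{"dx": 0,"dy": 0,"dz": 0,"ax": 0,"ay": 0,"az": 0,"grip": 1}]}}

```text
clock: 12.6
position: [0.4797, -0.1643, 0.2727]
ee_rot: [-0.0, -0.105, 0.994, 0.0]
contact_force: [-0.9, 2.1, 0.9]
width: 0.0128
gripper_force: 59.0
```

{"name": "jog_arm", "arguments": {"plan": [{"dx": 0,"dy": 0,"dz": 0.5,"ax": 0,"ay": 0,"az": 0,"grip": 1},{"dx": 0,"dy": 0,"dz": 0.5,"ax": 0,"ay": 0,"az": 0,"grip": 1},{"dx": 0,"dy": 0,"dz": 0,"ax": 0,"ay": 0,"az": 0,"grip": 1},{"dx": 0,"dy": 0,"dz": 0,"ax": 0,"ay": 0,"az": 0,"grip": 1}]}}

```text
clock: 12.93
position: [0.4797, -0.1643, 0.2719]
ee_rot: [0.0, -0.105, 0.994, 0.0]
contact_force: [-0.7, 3.1, 4.7]
width: 0.0127
gripper_force: 59.5
```

{"name": "jog_arm", "arguments": {"plan": [{"dx": 0,"dy": 0,"dz": 0.5,"ax": 0,"ay": 0,"az": 0,"grip": 1},{"dx": 0,"dy": 0,"dz": 0.5,"ax": 0,"ay": 0,"az": 0,"grip": 1},{"dx": 0,"dy": 0,"dz": 0,"ax": 0,"ay": 0,"az": 0,"grip": 1},{"dx": 0,"dy": 0,"dz": 0,"ax": 0,"ay": 0,"az": 0,"grip": 1},{"dx": 0,"dy": 0,"dz": 0,"ax": 0,"ay": 0,"az": 0,"grip": 1},{"dx": 0,"dy": 0,"dz": 0,"ax": 0,"ay": 0,"az": 0,"grip": 1}]}}

```text
clock: 13.43
position: [0.4797, -0.1641, 0.2711]
ee_rot: [0.0, -0.105, 0.994, 0.001]
contact_force: [-1.1, 2.9, 6.6]
width: 0.0129
gripper_force: 59.8
```

{"name": "jog_arm", "arguments": {"plan": [{"dx": 0,"dy": 0,"dz": 0.7,"ax": 0,"ay": 0,"az": 0,"grip": 1},{"dx": 0,"dy": 0,"dz": 0,"ax": 0,"ay": 0,"az": 0,"grip": 1},{"dx": 0,"dy": 0,"dz": 0,"ax": 0,"ay": 0,"az": 0,"grip": 1},{"dx": 0,"dy": 0,"dz": 0,"ax": 0,"ay": 0,"az": 0,"grip": 1}]}}

```text
clock: 13.77
position: [0.4797, -0.1641, 0.2708]
ee_rot: [0.0, -0.105, 0.994, 0.0]
contact_force: [-1.1, 2.6, 9.0]
width: 0.0128
gripper_force: 60.2
```

{"name": "jog_arm", "arguments": {"plan": [{"dx": 0,"dy": 0,"dz": 0,"ax": 0,"ay": 0,"az": 0,"grip": 0.6},{"dx": 0,"dy": 0,"dz": 0,"ax": 0,"ay": 0,"az": 0,"grip": 0.5},{"dx": 0,"dy": 0,"dz": 0,"ax": 0,"ay": 0,"az": 0,"grip": 0.4},{"dx": 0,"dy": 0,"dz": -15,"ax": 0,"ay": 0,"az": 0,"grip": 0.4},{"dx": 0,"dy": 0,"dz": -30,"ax": 0,"ay": 0,"az": 0,"grip": 0.4},{"dx": 0,"dy": 0,"dz": -40,"ax": 0,"ay": 0,"az": 0,"grip": 0.4},{"dx": 20,"dy": 30,"dz": -20,"ax": 0,"ay": 0,"az": 0,"grip": 0.4},{"dx": 20,"dy": 35,"dz": 0,"ax": 0,"ay": 0,"az": 0,"grip": 0.4},{"dx": 20,"dy": 35,"dz": 0,"ax": 0,"ay": 0,"az": 0,"grip": 0.4},{"dx": 0,"dy": 0,"dz": 0,"ax": 0,"ay": 0,"az": 0,"grip": 0.4},{"dx": 0,"dy": 0,"dz": 0,"ax": 0,"ay": 0,"az": 0,"grip": 0.4}]}}

```text
clock: 14.68
position: [0.3987, -0.0782, 0.3751]
ee_rot: [0.0, -0.106, 0.994, -0.0]
contact_force: [0.5, -1.3, 0.4]
width: 0.0513
gripper_force: 0.0
```

Run:
```python
from h import *; import pickle
s=sensors.get_state(); print(s["clock"],s["position"],s["contact_force"])
w=imaging.get_image("wrist"); sc=imaging.get_image("scene"); pickle.dump((w,sc),open("w3.pkl","wb"))
c=lambda a,b,d,e,f:cv2.resize(sc["image"][b:d,a:e],None,fx=f,fy=f,interpolation=cv2.INTER_CUBIC)
a=c(247,130,200,347,5); b=cv2.resize(w["image"],(500,250)); x=np.vstack([a,b])
cv2.imwrite("pics/c5.png",np.clip(x[:,:,::-1]*1.3,0,255).astype('uint8'))
```

```text
14.6833 [ 0.39874608 -0.07821979  0.37506428] [ 0.49311016 -1.29298062  0.42614862]
```

View pics/c5.png

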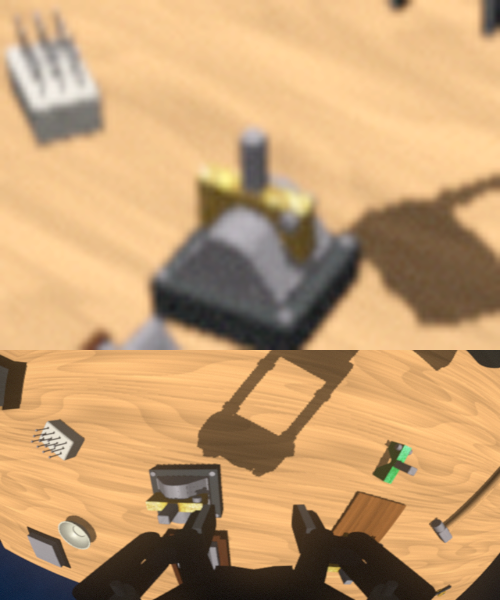

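The crop shows the leaf on the bar with its stem upright at (254,155) and the pin on the right. I'll check the tilt numerically.

Run:
```python
from h import *; import pickle
w,sc=pickle.load(open("w3.pkl","rb")); 
c,s=np.cos(np.radians(12)),np.sin(np.radians(12)); X=np.array([c,s,0]); Y=np.array([-s,c,0])
for im,f,n in((sc,False,"scene"),(w,True,"wrist")):
  for t in (0,4,8):
    a=np.radians(t); Yt=Y*np.cos(a)-np.array([0,0,np.sin(a)]); Z=Y*np.sin(a)+np.array([0,0,np.cos(a)])
    o=np.array([.4797,-.1641,.075]); P=lambda x,y,z: np.round(proj(im,o+x*X+y*Yt+z*Z,f),1)
    print(n,t,"stemtop",P(0,0,.052),"stembase",P(.0,0,.012),"plate L/R far corner -x",P(-.008,-.038,.012),P(-.008,.038,.012),"+x",P(.008,-.038,.012),P(.008,.038,.012))
hsv=cv2.cvtColor(sc["image"],cv2.COLOR_RGB2HSV); m=cv2.inRange(hsv,(20,90,110),(36,255,255)); 
ys,xs=np.nonzero(m[150:190,275:320]); print(list(zip(xs+275,ys+150)))
for r in range(153,170): print(r,[int(v) for v in sc["image"][r,288:308].mean(1)])
```

```text
scene 0 stemtop [296.8 156.9] stembase [297.3 167.5] plate L/R far corner -x [288.1 162.7] [309.4 169.6] +x [285.4 165.4] [306.9 172.5]
scene 4 stemtop [297.9 157.3] stembase [297.6 167.6] plate L/R far corner -x [288.3 162.1] [309.7 170.4] +x [285.6 164.9] [307.2 173.3]
scene 8 stemtop [298.9 157.7] stembase [297.8 167.7] plate L/R far corner -x [288.5 161.5] [309.8 171.1] +x [285.9 164.3] [307.3 174. ]
wrist 0 stemtop [209.4 273.7] stembase [222.3 252.2] plate L/R far corner -x [186.6 243.5] [258.8 246.2] +x [189.3 257.3] [260.2 260.7]
wrist 4 stemtop [213.2 273.9] stembase [223.1 252.2] plate L/R far corner -x [186.4 244.7] [260.1 244.9] +x [189.2 258.6] [261.5 259.3]
wrist 8 stemtop [217.2 273.9] stembase [223.9 252.2] plate L/R far corner -x [186.4 245.9] [261.1 243.6] +x [189.2 259.9] [262.5 258. ]
[(np.int64(288), np.int64(163)), (np.int64(289), np.int64(163)), (np.int64(290), np.int64(163)), (np.int64(291), np.int64(163)), (np.int64(292), np.int64(163)), (np.int64(289), np.int64(164)), (np.int64(290), np.int64(164)), (np.int64(291), np.int64(164)), (np.int64(292), np.int64(16
[... 2799 characters left out ...]
5, 137, 137, 141, 141]
163 [158, 149, 149, 151, 149, 149, 134, 93, 67, 68, 62, 64, 97, 134, 138, 137, 136, 140, 140, 138]
164 [163, 153, 151, 157, 157, 152, 141, 98, 68, 66, 64, 64, 96, 134, 142, 141, 139, 140, 140, 140]
165 [148, 146, 152, 164, 164, 153, 138, 98, 70, 66, 64, 62, 89, 132, 142, 143, 143, 142, 143, 142]
166 [109, 121, 133, 152, 157, 145, 129, 93, 69, 65, 66, 63, 90, 128, 138, 143, 143, 142, 143, 142]
167 [72, 78, 97, 116, 127, 122, 114, 88, 74, 70, 66, 72, 96, 124, 133, 140, 143, 142, 143, 144]
168 [59, 59, 55, 74, 84, 89, 90, 86, 76, 75, 79, 90, 115, 127, 130, 137, 148, 152, 146, 146]
169 [61, 57, 56, 54, 57, 61, 65, 71, 70, 75, 79, 96, 124, 140, 139, 139, 150, 164, 160, 156]
```

{"name": "jog_arm", "arguments": {"plan": [{"dx": -17,"dy": -33,"dz": 0,"ax": 0,"ay": 0,"az": 0,"grip": 0},{"dx": -17,"dy": -34,"dz": 0,"ax": 0,"ay": 0,"az": 0,"grip": 0},{"dx": -17,"dy": -34,"dz": 15,"ax": 0,"ay": 0,"az": 0,"grip": 0},{"dx": 0,"dy": 0,"dz": 20,"ax": 0,"ay": 0,"az": 0,"grip": 0},{"dx": 0,"dy": 0,"dz": 0,"ax": 0,"ay": 0,"az": 0,"grip": 0},{"dx": 0,"dy": 0,"dz": 0,"ax": 0,"ay": 0,"az": 0,"grip": 0}]}}

```text
clock: 15.28
position: [0.4715, -0.1684, 0.3383]
ee_rot: [-0.002, -0.105, 0.995, 0.001]
contact_force: [-0.3, 0.0, -0.2]
width: 0.0856
gripper_force: 0.0
```

Run:
```python
from h import *; import pickle
s=sensors.get_state(); print(s["clock"],s["position"],s["ee_rot"])
w=imaging.get_image("wrist"); t=imaging.get_image("top"); pickle.dump((w,t),open("w4.pkl","wb"))
c,q=np.cos(np.radians(12)),np.sin(np.radians(12)); X=np.array([c,q,0]); Y=np.array([-q,c,0])
for tt in (0,2,4):
    a=np.radians(tt); Yt=Y*np.cos(a)-np.array([0,0,np.sin(a)]); Z=Y*np.sin(a)+np.array([0,0,np.cos(a)])
    o=np.array([.4797,-.1641,.075]); P=lambda x,y,z: np.round(proj(w,o+x*X+y*Yt+z*Z,True),1)
    print(tt,"stemtop -x L R",P(-.007,-.007,.052),P(-.007,.007,.052),"base",P(-.007,-.007,.012),P(-.007,.007,.012),"plate -x top",P(-.008,-.038,.012),P(-.008,.038,.012))
x,y=map(int,P(0,0,.03)); print(x,y)
a=cv2.resize(w["image"][y-60:y+60,x-80:x+80],None,fx=5,fy=5,interpolation=cv2.INTER_CUBIC); cv2.imwrite("pics/c6.png",np.clip(a[:,:,::-1].astype(float)*1.5,0,255).astype('uint8'))
```

```text
15.2833 [ 0.47154165 -0.16839282  0.33828912] [-0.0018411  -0.1045044   0.99452192  0.00125912]
0 stemtop -x L R [316.8 233.1] [338.5 233.1] base [317.9 211. ] [336.2 211. ] plate -x top [277.7 209.8] [376.3 209.6]
2 stemtop -x L R [319.6 233.3] [341.3 232.9] base [318.5 211.2] [336.7 210.9] plate -x top [278.  210.4] [376.5 209. ]
4 stemtop -x L R [322.5 233.3] [344.  232.6] base [319.  211.3] [337.2 210.8] plate -x top [278.4 211. ] [376.7 208.4]
330 229
```

View pics/c6.png

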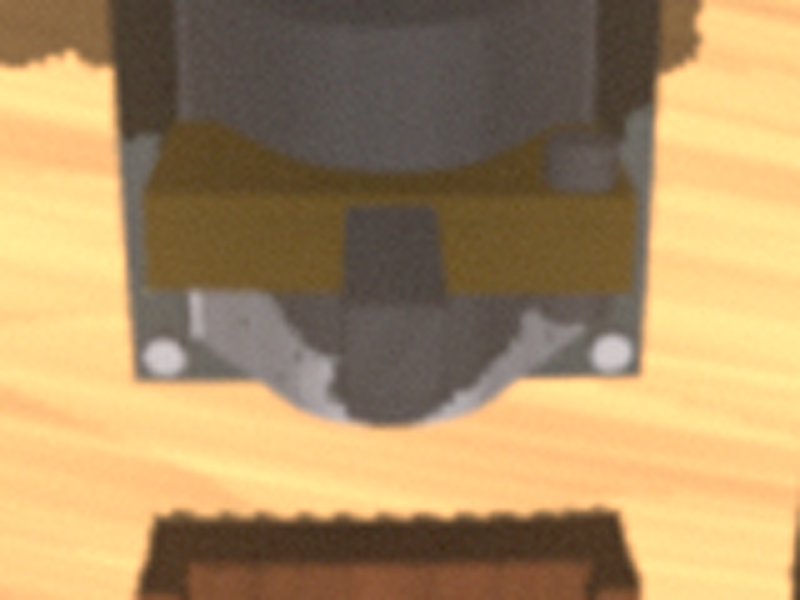

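The crop shows stem base edges at (347,207)/(436,207) and top edges at (343,303)/(446,303). The tilt is about 0°, and the notch lies flush on the broad ridge. I'll check the other two on the board, then hand in.

Run:
```python
from h import *; import pickle
t0=pickle.load(open("d0.pkl","rb"))["top"]; w,t=pickle.load(open("w4.pkl","rb"))
for x in (t0,t):
    hsv=cv2.cvtColor(x["image"],cv2.COLOR_RGB2HSV); m=cv2.inRange(hsv,(21,60,100),(36,255,255)); k=np.zeros_like(m); k[165:230,255:298]=m[165:230,255:298]
    k=cv2.morphologyEx(k,cv2.MORPH_CLOSE,np.ones((3,9),np.uint8)); n,l,st,c=cv2.connectedComponentsWithStats(k)
    print([(st[i].tolist(),onz(x,*c[i],.049).round(3).tolist()) for i in range(1,n) if st[i,4]>20])
```

```text
[([267, 175, 23, 6, 112], [0.608, 0.133, 0.049]), ([261, 193, 23, 8, 110], [0.542, 0.152, 0.049]), ([258, 210, 23, 7, 111], [0.485, 0.161, 0.049])]
[([267, 175, 23, 7, 114], [0.608, 0.133, 0.049]), ([261, 193, 23, 8, 106], [0.542, 0.151, 0.049])]
```

```bash
python3 -c "
from rig import manip; print(manip.sign_off())"
```

```text
the job is handed in; nothing more can be done
None
```

The R22 leaf (leaf C) fits: it is seated level on the bar in the holder, the other two leaves stand on their board, and the job is handed in (no verdict was shown).

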